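Third hand: hold a cabinet foot in the spring vee of a drilling jig

ROBOT

A 7-joint arm with a two-finger parallel gripper is mounted at the origin on a cart in front of the work surface, level with it; the furniture and walls round the work are solid. World frame = base frame: x ahead of the robot, y to its left, z up, the work surface at z = 0. Lengths are in m, angles in rad, forces in N, time in s.
With the tool pointing down it reaches from about 0.4 to 0.85 m from the base axis. Payload 10.4 kg.
Tool frame: the origin (TCP) lies on the centre line of the jaws, within the pads' length; the fingertips stand 25 mm ahead of it and the grasp point (between the pads) lies 6 mm ahead of it; z points along the fingers, y is the line along which they close (so a half turn about z gives the same grasp; the last joint's range is limited). The gripper opens to 87 mm and grips with 3 to 60 N. Pads are 19 mm wide; open, the fingers measure 117 mm over their backs; the gripper's body (75 mm by 190 mm) begins 51 mm behind the grasp point.
Start: joints at [1.171, 0.332, -0.065, 1.46, 0.022, 1.35, -0.088], TCP at [0.23, -0.581, 0.248] pointing down, gripper open.
Joint ranges: [-2.6, 2.6], [-0.5, 2.12], [-1.47, 1.34], [0.16, 2.42], [-1.27, 4.41], [0.06, 2.06], [-2.6, 2.6]. Speed limits (rad/s): [2.22, 2.22, 2.79, 2.79, 3.14, 3.14, 3.14].

INTERFACE

Orientations are given as [roll, pitch, yaw] about the fixed x, y, z axes, in that order (R = Rz(yaw) Ry(pitch) Rx(roll)).
In Python, from workcell import arm gives the robot as it stands.
- The arm moves only by the tool step_arm, never from a script. Its argument "plan" is a list that holds one entry, the list of rows, each a list of 4 numbers: the shift along the tool's x, y, z in cm, then the turn about the tool's z in rad. A call has 1 to 12 rows; each row shifts and turns the commanded pose from where the row before left it, along the tool's axes as they then stand; what a row does not reach is not made up. A row lasts 1/10 s, in which the tool goes at most 50 mm and 8.59 degrees, less where a joint would pass 70% of its speed; a pose out of reach is approached as far as the arm can. A call is refused whole if a number of a shift passes 5 or a number of a turn 0.15, either way. A call with a gripper value outside its range is refused whole. "fingers" is the opening, from 0 (shut) to 1 (fully open), set as the call begins (left out, the last holds). The fingers move at their own pace and stop on an object; "newtons" is the grip in N (left out, the last holds). Time passes only in rows, so rows that do not move let the fingers close. It gives the time, the measured TCP pose, the force, the opening and the grip force at its end, in the units of the state.
- arm.observe(): the state, without advancing time (a new reading comes with each control period).
- arm.camera(name): name is "scene" or "side" or "wrist"; returns (picture, depth): 384x512x3 uint8, blue, green, red; 384x512 float32, m along the optical axis (not along the pixel's ray), 0 where there is no reading.
- arm.camera_model(name): a dict with "fx", "fy", "cx", "cy" (pixels), "distortion" ([k1, k2, p1, p2, k3] as OpenCV has them; the pictures are not rectified), "R" (3x3) and "t" (3): a world point X has camera coordinates R X + t. Camera axes: x right, y down, z forward; pixel columns grow to the right and rows downward; lengths in m; the calibration is good to about 2 mm. A picture is of the moment at which its call begins: read the wrist's pose just before it. camera_model takes no time and is no camera call; for the wrist camera it gives the pose at the moment of the call.
- arm.finish_job(): hands the job in; it is judged then, once.
The state is a dict: "t": time; "joint_positions": joint angles; "joint_vel": joint speeds; "effort": joint torques, N m; "tool_pos": TCP position; "ee_rot": TCP orientation; "ft_force": force on the tool from outside, world axes, zero at the start; "ft_torque": the same for the moment, N m; "width": finger opening in m; "gripper_force": force on a finger pad.
Only numpy, scipy, OpenCV 4.12 (cv2) and the standard library are available. Lean on these libraries where they do the work, as an engineer would, in place of code of your own. Each camera call takes 0.05 s, during which the arm holds its last target. There are 200 camera calls.

TASK

Be my third hand while I drill this cabinet foot: pick up the turned wooden foot, stand it upright on the base of the plywood jig with its blue mark squarely facing the steel drill bush, and push it into the aluminium vee until the black pointer stands in the green field of the scale. Never let the pointer get into the red field. Finish while still gripping the foot and holding that steady pressure, do not let go, and leave the other things on the bench where they are.

Things in the scene. Friction and masses are not known exactly. Their poses are not given: they have to be found in the camera images.
- foot: Turned cabinet foot of light brown wood: upright cylinder, diameter 50, height 115 mm, shallow groove 68 mm up, about 0.17 kg, loose on the right part of the bench. Origin: centre of the underside; z up; own +x points from the axis to the blue mark (stripe 6 mm wide down the side, continued on the top face from centre to rim). Grip its top 45 mm only, so the fingers clear the jig.
- mark (a point): Point on the foot's blue stripe, on the surface (25 mm from the axis, on the foot's +x side), 35 mm above the underside.
- jig: Drilling jig fixed on the left part of the bench. Origin at bench level; plywood base x -100 to 125, y -60 to 90 mm, 12 mm thick. Its +x (roughly away from the robot) is the push direction; y = 0 is the line of the vee; base free at x -100 to -5 mm. Tops above the bench: aluminium vee 78, spring housing with scale (x 68 to 122) 66, dark drill guide block on the +y side (x +-22, y 53 to 79) 62 mm.
- bush (a point): Mouth of the steel drill bush in the guide block, at x 0, y 44, z 47 mm in the jig's frame (35 mm above the base top), looking along the jig's -y. With the foot seated and the pointer mid-green, the foot's axis is at jig x 0, y 0 and the mark, turned to the jig's +y, is about 19 mm from the bush.
- vee (a point): Point on the base top moving with the vee cradle: where the axis of a foot seated in the vee stands. Jig x -16, y 0, z 12 mm when unpressed; moves along +x by the joint value; axes parallel to the jig's. The vee opens 90 degrees towards the jig's -x and is about 60 mm wide.
- cradle (a joint): Travel of the spring-loaded vee cradle along the jig's +x, in m: 0 unpressed, end stop at 0.032. The push needed is 1.2 N at 0 and grows by 0.3 N a mm (6 N at 0.016); a weak grip, or bearing down hard on the base while sliding, lets the foot tip in the fingers. The black pointer on the housing moves with it: green field 0.012 to 0.020, red field from 0.026.
- wax_tin: Bystander; leave it alone. Round brown wax tin with a tan lid, 86 mm in diameter, 42 mm high; origin: centre of its underside.
- offcut: Bystander; leave it alone. Pale maple offcut, 50 x 55 x 18 mm; origin: centre of its underside.
- tape_measure: Bystander; leave it alone. Black and yellow tape measure, 38 x 62 x 54 mm; origin: centre of its underside.

How it is judged:
By the outcome, as a careful person would: the job done as asked, in the order asked, and still so for the second after the job is handed in, while the arm keeps its last pose, push and grip.
It also fails if it takes over 40 s, if anything falls off the work surface, if the arm or the gripper's body presses on something with over 40 N, if the wrist force passes 120 N, or if a joint passes its speed limit or range.

## Working session

There is one attempt and no reset: what is moved stays moved. The work goes in short steps, Python scripts to look and compute and a tool call to move; the robot and the scene stay as the last step left them, time stands still between calls to the robot, and variables do not carry over. Pictures are saved under pics/ and viewed, at most 10 in all, crops included, and the job is handed in when it is done.

Besides the shell and the picture viewer there is one more tool, called after ">>>" in YAML: its name, and indented under it one key for each argument. step_arm: Moves the arm, as the interface text tells. Its arguments: {"type":"object","properties":{"plan":{"type":"array","items":{"type":"array","items":{"type":"array","items":{"type":"number"}}}},"fingers":{"type":"number"},"newtons":{"type":"number"}},"required":["plan"]}

```bash
mkdir -p pics; ls
cat > h.py <<'E'
import numpy as np, cv2
from workcell import arm
def grab(n,save):
    m=arm.camera_model(n); p,d=arm.camera(n); np.savez('pics/'+save,p=p,d=d,**{k:np.array(m[k]) for k in m}); cv2.imwrite('pics/'+save+'.png',p)
def load(save): return np.load('pics/'+save+'.npz')
def K(m): return np.array([[m['fx'],0,m['cx']],[0,m['fy'],m['cy']],[0,0,1.]])
def ray(m,uv):
    q=cv2.undistortPoints(np.array(uv,float).reshape(-1,1,2),K(m),m['distortion']).reshape(-1,2)
    d=np.c_[q,np.ones(len(q))]@m['R']; return -m['R'].T@m['t'],d
def atz(m,uv,z):
    o,d=ray(m,uv); return o+d*((z-o[2])/d[:,2])[:,None]
def cloud(m):
    v,u=np.mgrid[0:384,0:512]; o,d=ray(m,np.stack([u,v],-1).reshape(-1,2))
    return (o+d*m['d'].reshape(-1,1)).reshape(384,512,3)
E
python3 - <<'E'
from h import *
print(arm.observe())
for n in('scene','side'):
    grab(n,n+'0'); m=load(n+'0'); print(n,-m['R'].T@m['t'],m['R'][2])
a=cv2.imread('pics/scene0.png');b=cv2.imread('pics/side0.png')
E
```

```text
pics
{'t': 0.0, 'joint_positions': array([ 1.17142129,  0.33289663, -0.06470072,  1.46094557,  0.02163559,
        1.34989977, -0.0885023 ]), 'joint_vel': array([ 5.12281784e-04, -6.48998027e-04, -1.60185712e-03,  8.34493341e-05,
        7.65305181e-04,  5.17643063e-04,  2.50427136e-04]), 'effort': array([ 4.98702011e-04, -6.23256540e+01,  2.49482546e-02, -3.89886725e+01,
       -6.12440379e-02,  3.99181328e-02,  1.49230386e-04]), 'tool_pos': array([ 0.22980773, -0.58083657,  0.24673644]), 'ee_rot': array([-3.14014347e+00,  1.01520861e-04,  3.76802398e-01]), 'ft_force': array([0.49958872, 0.23941341, 0.1476669 ]), 'ft_torque': array([-0.06161944, -0.01671027,  0.0074796 ]), 'gripper_force': 0.0, 'width': 0.08711067507697902}
scene [0.20663803 0.68703228 0.74473002] [ 0.3938027  -0.59982222 -0.6965147 ]
side [ 0.55248169 -0.76305359  0.49387651] [ 0.05159524  0.88215931 -0.46811631]
```

View pics/scene0.png

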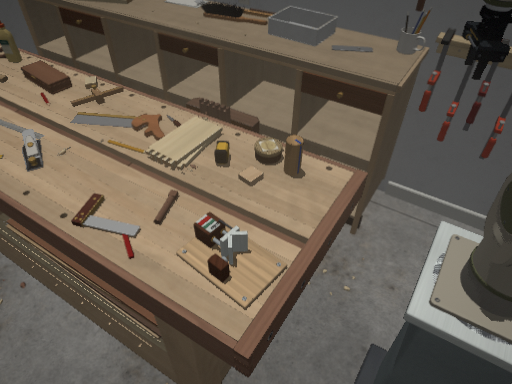

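View pics/side0.png

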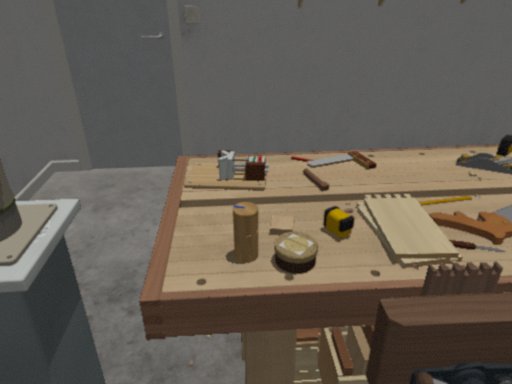

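The scene camera shows the jig at about (230,260) and the foot at (293,155). The side camera shows the foot at (245,232) with its blue mark at (238,206), next to the wax tin at (296,250).

Run:
```python
from h import *
a=load('scene0');b=load('side0')
A=cv2.resize(a['p'][195:310,170:295],None,fx=4.8,fy=4.8,interpolation=cv2.INTER_CUBIC)
cv2.imwrite('pics/c1.png',A)
B=cv2.resize(b['p'][140:270,180:340],None,fx=5,fy=4.6,interpolation=cv2.INTER_CUBIC)
cv2.imwrite('pics/c2.png',B)
for nm,m in(('scene',a),('side',b)):
    c=cloud(m);p=m['p'].astype(int)
    top=(abs(c[...,2]-.115)<.006)&(c[...,0]>.3)&(c[...,0]<.8)&(c[...,1]<0)&(c[...,1]>-.5)
    q=c[top]; 
    if len(q): print(nm,len(q),q.mean(0),q.min(0),q.max(0)); (x,y),r=cv2.minEnclosingCircle(q[:,:2].astype(np.float32)); print(x,y,r)
    bl=(p[...,0]>p[...,2]+15)&(c[...,2]>.01)&(c[...,2]<.13)&(c[...,0]>.3)&(c[...,0]<.8)&(c[...,1]<0)
    for v,u in np.argwhere(bl)[:40]: print(u,v,c[v,u].round(3),p[v,u])
    print('tabletop z', np.median(c[(abs(c[...,2])<.01)][:,2]))
```

```text
scene 163 [ 0.57358187 -0.11892261  0.11365538] [ 0.55035852 -0.14754757  0.10906173] [ 0.59776788 -0.09481733  0.11743696]
0.5727473497390747 -0.12145768851041794 0.026779338717460632
415 27 [ 0.512 -1.118  0.129] [55 40 39]
415 28 [ 0.513 -1.128  0.121] [56 41 36]
414 30 [ 0.514 -1.121  0.115] [56 40 36]
413 31 [ 0.516 -1.119  0.111] [56 43 40]
413 32 [ 0.515 -1.121  0.106] [56 40 36]
412 33 [ 0.518 -1.12   0.101] [55 42 39]
296 139 [ 0.573 -0.127  0.114] [115  95  98]
295 140 [ 0.572 -0.12   0.115] [121  93  94]
296 140 [ 0.571 -0.123  0.114] [124  70  51]
297 140 [ 0.568 -0.124  0.114] [121  85  78]
297 141 [ 0.566 -0.12   0.114] [123  74  58]
298 141 [ 0.564 -0.122  0.114] [122  69  52]
299 141 [ 0.561 -0.123  0.114] [115  92  95]
298 142 [ 0.561 -0.116  0.115] [119  89  89]
299 142 [ 0.557 -0.115  0.117] [126  68  49]
300 142 [ 0.556 -0.118  0.116] [118  84  75]
300 143 [ 0.554 -0.115  0.115] [109  70  61]
300 147 [ 0.551 -0.112  0.105] [63 45 43]
300 148 [ 0.552 -0.114  0.099] [63 45 43]
300 149 [ 0.551 -0.112  0.097] [63 46 44]
300 150 [ 0.551 -0.114  0.093] [63 45 44]
300 15
[... 1072 characters left out ...]
 [ 0.561 -0.119  0.117] [135  80  64]
237 206 [ 0.563 -0.119  0.117] [132  84  72]
238 206 [ 0.565 -0.119  0.117] [130  83  78]
239 206 [ 0.567 -0.118  0.117] [134  93  95]
240 206 [ 0.569 -0.12   0.118] [131  94 100]
241 206 [ 0.571 -0.118  0.117] [124  94 101]
242 206 [ 0.573 -0.12   0.118] [123  98 106]
236 207 [ 0.561 -0.122  0.117] [107  83  90]
237 207 [ 0.563 -0.123  0.118] [110  75  77]
238 207 [ 0.565 -0.121  0.116] [116  78  77]
239 207 [ 0.567 -0.122  0.117] [119  79  76]
240 207 [ 0.569 -0.124  0.118] [125  78  75]
241 207 [ 0.571 -0.124  0.118] [126  76  68]
242 207 [ 0.573 -0.123  0.117] [133  81  69]
243 207 [ 0.575 -0.122  0.117] [130  86  78]
tabletop z 0.0014270174237897282
```

View pics/c1.png

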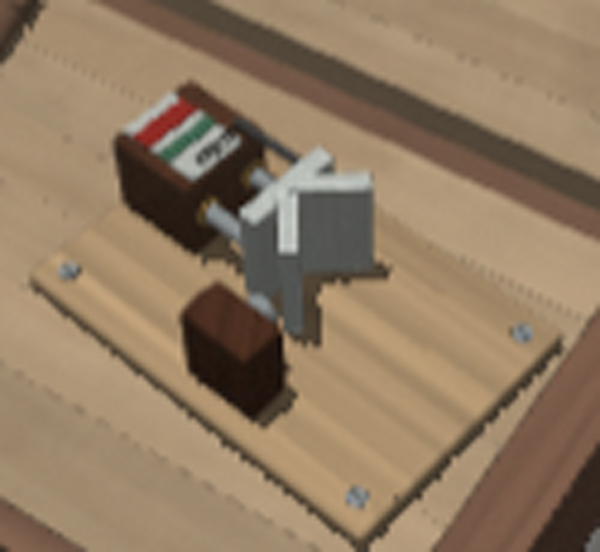

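View pics/c2.png

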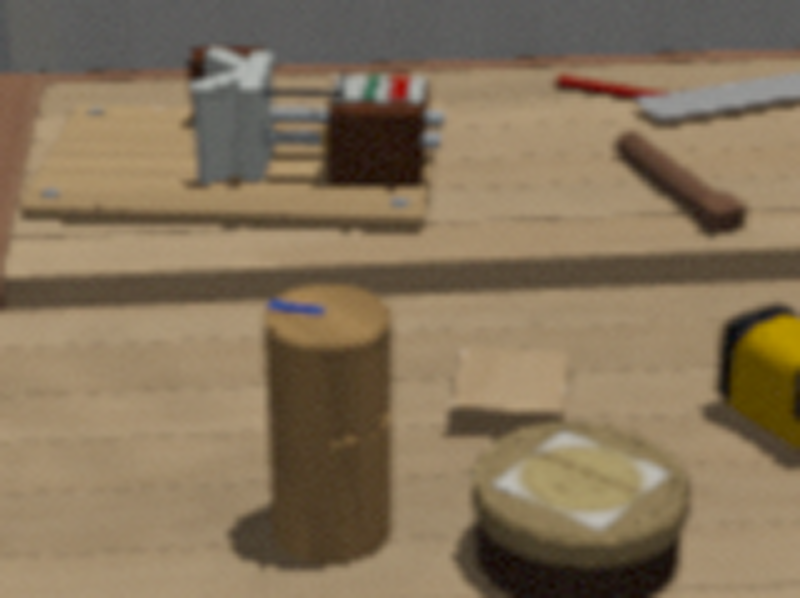

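The crops show the base's top corners, in c1 pixels, at about (562,340), (360,538) and (30,280). The vee opens toward the robot and the scale runs white, green, white, red. The blue mark on the foot's top points toward the robot and slightly left.

Run:
```python
from h import *
a=load('scene0');b=load('side0')
C=atz(a,(np.array([[562,341],[361,540],[31,279]])+.5)/4.8-.5+[170,195],.012)[:,:2]
J=np.array([[-100,-60],[-100,90],[125,90]])/1000.
D=atz(b,(np.array([[24,212],[427,220]])+.5)/[5,4.6]-.5+[180,140],.012)[:,:2]
JD=np.array([[-100,-60],[125,-60]])/1000
print(C,D,np.linalg.norm(np.diff(C,axis=0),axis=1),np.linalg.norm(np.diff(D,axis=0),axis=1))
def fit(P,Q):
    p=P[:,0]+1j*P[:,1];q=Q[:,0]+1j*Q[:,1];s=np.vdot(p-p.mean(),q-q.mean());t=np.angle(s)
    o=q.mean()-np.exp(1j*t)*p.mean(); return t,o,abs(q-o-np.exp(1j*t)*p)
print(fit(J,C),fit(JD,D),fit(np.r_[J,JD],np.r_[C,D]))
c=cloud(a); p=c.reshape(-1,3)
o=fit(J,C)[1];
for lo,hi in((.055,.09),):
    s=p[(p[:,2]>lo)&(p[:,2]<hi)&(abs(p[:,0]-o.real)<.2)&(abs(p[:,1]-o.imag)<.15)]
    t=fit(J,C)[0]; q=((s[:,0]-o.real)+1j*(s[:,1]-o.imag))*np.exp(-1j*t)
    for zl,zh in((.058,.064),(.064,.07),(.074,.082)):
        k=(s[:,2]>zl)&(s[:,2]<zh); print(zl,k.sum(),q.real[k].min(),q.real[k].max(),q.imag[k].min(),q.imag[k].max())
    bk=(s[:,2]>.058)&(s[:,2]<.065)&(q.imag>.045);print('block',q[bk].real.min(),q[bk].real.max(),q[bk].imag.min(),q[bk].imag.max())
for n,cc,r in(('wax',(.0,0),0),): pass
```

```text
[[0.41785219 0.19846364]
 [0.44158842 0.34050186]
 [0.65961488 0.30815748]] [[0.42579292 0.18366514]
 [0.64491047 0.15462175]] [0.14400787 0.22041256] [0.22103397]
(np.float64(-0.15746210327168952), np.complex128(0.5247700525081193+0.2389488850256151j), array([0.00333579, 0.00335327, 0.0027229 ])) (np.float64(-0.1317789382286673), np.complex128(0.5308439436226815+0.23026570391796275j), array([0.00198301, 0.00198301])) (np.float64(-0.14170544059502502), np.complex128(0.5278515411428546+0.2356696591910603j), array([0.00845607, 0.00161132, 0.00480924, 0.008636  , 0.00437627]))
0.058 315 -0.020800794262667337 0.12506279478560345 -0.02959088920061913 0.07800122457957505
0.064 399 -0.01571770914117388 0.12378455769673824 -0.02883093535293286 0.07529415252176032
0.074 224 -0.0019084280404087124 0.07513895561877545 -0.03260920909696767 0.02968164379905769
block -0.020800794262667337 0.024050442881572393 0.04696932657649796 0.07800122457957505
```

Run:
```python
from h import *
for n in('scene0','side0'):
    m=load(n);p=cloud(m).reshape(-1,3);p=p[m['d'].ravel()>0]
    s=p[(p[:,2]>.13)&(p[:,2]<1)&(p[:,0]>.15)&(p[:,0]<1)&(p[:,1]>-.66)&(p[:,1]<.5)]
    print(n,len(s))
    if len(s):
        H,xe,ye=np.histogram2d(s[:,0],s[:,1],bins=[np.arange(.15,1.01,.1),np.arange(-.7,.51,.1)]);print(H.astype(int))
    s=p[(p[:,2]>.03)&(p[:,2]<.05)&(p[:,0]>.55)&(p[:,0]<.8)&(p[:,1]>-.3)&(p[:,1]<-.03)&(np.hypot(p[:,0]-.576,p[:,1]+.124)>.03)];print('tin',s.min(0),s.max(0))
```

```text
scene0 2426
[[  75 1537  348    0    0    0    0    0    0    0    0    0]
 [ 283  183    0    0    0    0    0    0    0    0    0    0]
 [   0    0    0    0    0    0    0    0    0    0    0    0]
 [   0    0    0    0    0    0    0    0    0    0    0    0]
 [   0    0    0    0    0    0    0    0    0    0    0    0]
 [   0    0    0    0    0    0    0    0    0    0    0    0]
 [   0    0    0    0    0    0    0    0    0    0    0    0]
 [   0    0    0    0    0    0    0    0    0    0    0    0]]
tin [ 0.62888598 -0.18685847  0.03003545] [ 0.79997758 -0.03001163  0.04999815]
side0 0
tin [ 0.63224685 -0.19308601  0.03005641] [ 0.79971863 -0.0384587   0.04992699]
```

>>> step_arm:
  plan:
    - [[3.5, -2.1, 0, 0], [3.5, -2.1, 0, 0], [3.5, -2.1, 0, 0], [3.5, -2.1, 0, 0]]
  fingers: 1

```text
t: 0.5
tool_pos: [0.3299, -0.45, 0.2472]
ee_rot: [-3.141, 0.0, 0.377]
ft_force: [1.0, -0.2, 0.3]
width: 0.087
gripper_force: 0.0
```

>>> step_arm:
  plan:
    - [[3.5, -2.1, 0, 0], [3.5, -2.1, 0, 0], [3.5, -2.1, 0, 0], [3.5, -2.1, 0, 0], [3.5, -2.1, 0, 0], [3.5, -2.1, 0, 0], [3.5, -2.1, 0, 0], [3.5, -2.1, 0, 0]]

```text
t: 1.3
tool_pos: [0.5284, -0.1909, 0.2473]
ee_rot: [-3.142, 0.0, 0.377]
ft_force: [0.6, -0.4, -0.7]
width: 0.087
gripper_force: 0.0
```

>>> step_arm:
  plan:
    - [[0, 0, 0, -0.149], [0, 0, 0, -0.149], [0, 0, 0, -0.149], [0, 0, 0, -0.149], [0, 0, 0, -0.149], [0, 0, 0, -0.149], [0, 0, 0, -0.149], [0, 0, 0, -0.149], [0, 0, 0, -0.149], [0, 0, 0, -0.149], [0, 0, 0, -0.149], [0, 0, 0, -0.149]]

```text
t: 2.5
tool_pos: [0.5276, -0.1923, 0.2472]
ee_rot: [-3.141, -0.001, 2.171]
ft_force: [0.3, -0.1, -1.1]
width: 0.0869
gripper_force: 0.0
```

>>> step_arm:
  plan:
    - [[0, 0, 0, -0.149], [0, 0, 0, -0.149], [0, 0, 0, -0.149], [0, 0, 0, -0.126], [0, 0, 0, 0], [0, 0, 0, 0]]

```text
t: 3.1
tool_pos: [0.5276, -0.1924, 0.2473]
ee_rot: [3.142, -0.0, 2.734]
ft_force: [0.1, 0.4, 1.0]
width: 0.087
gripper_force: 0.0
```

Run:
```python
from h import *
s=arm.observe();print(s['tool_pos'],s['ee_rot'],s['joint_positions'])
grab('wrist','w1');m=load('w1');print(-m['R'].T@m['t'],m['R'])
```

```text
[ 0.52764405 -0.19235758  0.24731737] [ 3.14157073e+00 -4.08158015e-04  2.73379526e+00] [ 0.82807549  0.25645668 -0.65752466  1.60448009  0.15997397  1.33578557
  1.31194917]
[ 0.46673449 -0.16784095  0.3843027 ] [[ 3.96270994e-01  9.18133145e-01 -9.09023878e-04]
 [ 8.91226365e-01 -3.84419576e-01  2.40701382e-01]
 [ 2.20646471e-01 -9.61931221e-02 -9.70598794e-01]]
```

View pics/w1.png

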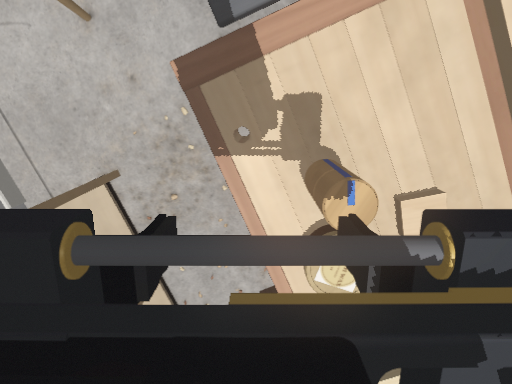

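The foot's top is at about (350,195) in the wrist view. Its blue mark runs up the picture, toward the tool's +x, as planned.

```bash
cat >> h.py <<'E'
from scipy.optimize import least_squares
def footfit(save,zt,guess,show=True):
    m=load(save);c=cloud(m);p=m['p'].astype(int);h=np.hypot(c[...,0]-guess[0],c[...,1]-guess[1])
    top=((abs(c[...,2]-zt)<.007)&(h<.045)).astype(np.uint8)
    cs,_=cv2.findContours(top,cv2.RETR_EXTERNAL,cv2.CHAIN_APPROX_NONE);k=max(cs,key=cv2.contourArea)[:,0,:]
    q=atz(m,k,zt)[:,:2]
    f=least_squares(lambda x:np.hypot(q[:,0]-x[0],q[:,1]-x[1])-.025,guess,loss='soft_l1',f_scale=.001)
    b=(p[...,0]>p[...,2]+35)&(p[...,0]>90)&(top>0); uv=np.argwhere(b)[:,::-1]; B=atz(m,uv,zt)[:,:2]
    d=B-f.x; far=np.linalg.norm(d,axis=1)>.005; d=d[far]
    mv=d.mean(0); u,s_,vt=np.linalg.svd(d-mv); a=vt[0]*np.sign(vt[0]@mv)
    print(save,'centre',f.x,'rms',np.sqrt(np.mean(f.fun**2)),'n',len(q),len(d),'mark yaw(centre)',np.arctan2(mv[1],mv[0]),'pca',np.arctan2(a[1],a[0]),'z',np.median(c[...,2][top>0]))
    return f.x
E
python3 - <<'E'
from h import *
for n in('w1','scene0','side0'): footfit(n,.115,np.array([.576,-.124]))
E
```

```text
w1 centre [ 0.57389365 -0.12546565] rms 0.005635462764962475 n 173 114 mark yaw(centre) 2.6657573959395173 pca 2.8114130447936163 z 0.11454951123409352
scene0 centre [ 0.57199365 -0.11686579] rms 0.0016959513776943736 n 43 7 mark yaw(centre) -2.8916360727392703 pca 2.7682654351611253 z 0.11366252143320277
side0 centre [ 0.57748983 -0.1298319 ] rms 0.0033171321169821774 n 64 13 mark yaw(centre) 2.302804902958149 pca 2.6975586786782615 z 0.11639575461589152
```

>>> step_arm:
  plan:
    - [[-2.5, 4, 0, 0], [-2.5, 4, 0, 0], [0, 0, 0, 0], [0, 0, 0, 0]]

```text
t: 3.55
tool_pos: [0.6057, -0.1371, 0.2469]
ee_rot: [3.141, -0.001, 2.738]
ft_force: [-0.3, -0.9, 0.0]
width: 0.0872
gripper_force: 0.0
```

Run:
```python
from h import *
s=arm.observe();print(s['tool_pos'],s['ee_rot'])
grab('wrist','w2');footfit('w2',.115,np.array([.575,-.125]))
m=load('w2');cv2.imwrite('pics/w2c.png',m['p'])
```

```text
[ 0.60566032 -0.13705145  0.24692448] [ 3.14104624e+00 -1.06653602e-03  2.73809645e+00]
w2 centre [ 0.57593264 -0.12526184] rms 0.0006022844023674211 n 164 138 mark yaw(centre) 2.7885130539299774 pca 2.800068417542684 z 0.11468918973400616
```

View pics/w2.png

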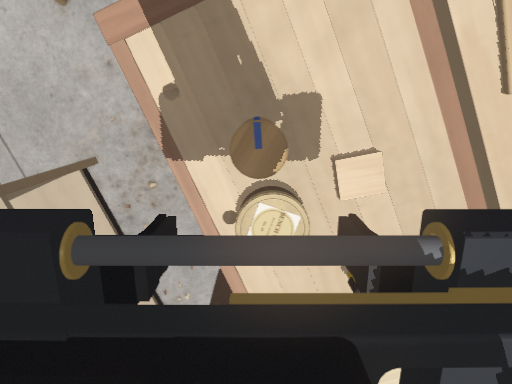

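The picture shows the foot's top clearly at (259,148) with its mark pointing up, and the fit error is 0.6 mm. I'll move over it, descend and grip.

>>> step_arm:
  plan:
    - [[1.6, 0, 0, -0.05], [1.6, -0.1, 0, 0], [0, 0, 4, 0], [0, 0, 4, 0], [0, 0, 3.6, 0], [0, 0, 2, 0], [0, 0, 1, 0], [0, 0, 0, 0], [0, 0, 0, 0]]

```text
t: 4.5
tool_pos: [0.5756, -0.1281, 0.1029]
ee_rot: [-3.141, 0.002, 2.787]
ft_force: [-0.7, -0.5, -0.3]
width: 0.0869
gripper_force: 0.0
```

>>> step_arm:
  plan:
    - [[0, 0, 0, 0], [0, 0, 0, 0], [0, 0, 0, 0], [0, 0, 0, 0], [0, 0, 0, 0], [0, 0, 0, 0]]
  fingers: 0
  newtons: 40

```text
t: 5.1
tool_pos: [0.5752, -0.1274, 0.1016]
ee_rot: [-3.142, 0.0, 2.788]
ft_force: [-0.5, -0.3, 0.3]
width: 0.0492
gripper_force: 39.7
```

>>> step_arm:
  plan:
    - [[0, 0, -2, 0], [0, 0, -4, 0], [0, 0, -4, 0], [0, 0, -1, 0], [2.3, 3.1, 0, 0], [2.3, 3.1, 0, 0], [2.3, 3.1, 0, 0], [2.3, 3.1, 0, 0], [2.3, 3.1, 0, 0], [2.3, 3.1, 0, 0], [2.3, 3.1, 0, 0], [2.3, 3.1, 0, 0]]

```text
t: 6.3
tool_pos: [0.4875, 0.17, 0.2109]
ee_rot: [-3.141, -0.0, 2.788]
ft_force: [0.1, 0.3, -1.8]
width: 0.0495
gripper_force: 39.6
```

>>> step_arm:
  plan:
    - [[2.3, 3.1, 0, 0], [2.3, 3.1, 0, 0], [0, 0, 0, 0.14], [0, 0, 0, 0.14], [0, 0, 0, 0.14], [0, 0, 0, 0.14], [0, 0, 0, 0.14], [0, 0, 0, 0.14], [0, 0, 0, 0.14], [0, 0, 0, 0.14], [0, 0, 0, 0.14], [0, 0, 0, 0.11]]

```text
t: 7.5
tool_pos: [0.4664, 0.2427, 0.2107]
ee_rot: [-3.141, 0.001, 1.412]
ft_force: [-0.5, 0.6, -1.1]
width: 0.0494
gripper_force: 39.6
```

>>> step_arm:
  plan:
    - [[0, 0, 0, 0], [0, 0, 0, 0], [0, 0, 0, 0]]

```text
t: 7.8
tool_pos: [0.4667, 0.2429, 0.2112]
ee_rot: [-3.141, 0.0, 1.42]
ft_force: [-0.9, -0.1, -1.0]
width: 0.0494
gripper_force: 39.6
```

Run:
```python
from h import *
s=arm.observe();print(s['tool_pos'],s['ee_rot'],s['joint_positions'])
grab('wrist','w3')
for i in(1,2,):pass
grab('scene','s3');grab('side','d3')
m=load('w3');print(-m['R'].T@m['t'])
```

```text
[0.46667095 0.2428934  0.21122712] [-3.14127562e+00  3.28010446e-04  1.42047881e+00] [ 0.10188985  0.21324858 -0.74768491  1.73900505  0.15227844  1.24908887
 -0.83325247]
[0.47600151 0.30642687 0.34816842]
```

View pics/w3.png

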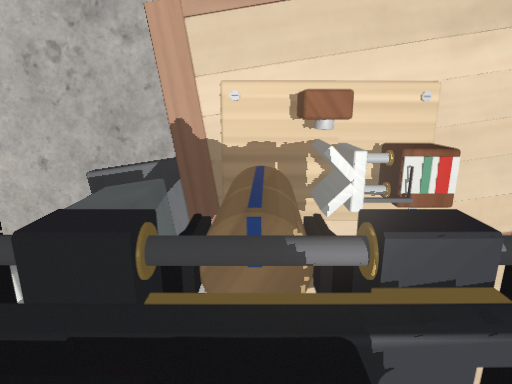

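The wrist view shows the base's far edge from about (221,81) to (439,81), the guide block's top at (327,104), the vee at (340,180) and the scale at (430,175). The foot hangs at (255,225) with its mark facing the block's side.

Run:
```python
from h import *
m=load('w3');g=cv2.cvtColor(m['p'],cv2.COLOR_BGR2GRAY)
c=cloud(m);z=c[...,2];v,u=np.mgrid[0:384,0:512]
def line(pts): # u=..; returns TLS
    q=atz(m,pts,.012)[:,:2];return q
# far edge: per column strongest gradient rows 72..92 ; left edge: per row cols 210..232
gf=cv2.GaussianBlur(g,(0,0),.8).astype(float)
gy=np.gradient(gf,axis=0);gx=np.gradient(gf,axis=1)
U=np.arange(240,430,4);V=np.array([72+np.argmax(abs(gy[72:92,k])) for k in U])
V2=np.arange(90,190,4);U2=np.array([210+np.argmax(abs(gx[k,210:234])) for k in V2])
print(V,U2)
P=atz(m,np.c_[U,V],.012)[:,:2];Q=atz(m,np.c_[U2,V2],.012)[:,:2]
o0=np.array([.527,.236])
def rel(x,A): 
    d=A-x[:2];cs,sn=np.cos(x[2]),np.sin(x[2]);return d@np.array([[cs,-sn],[sn,cs]])
f=least_squares(lambda x:np.r_[rel(x,P)[:,1]-.090,rel(x,Q)[:,0]+.1],[.527,.236,-.15],loss='soft_l1',f_scale=.001)
print('base edges',f.x,np.median(abs(f.fun)))
cor=atz(m,[[221,81],[439,81]],.012)[:,:2];print('corners in jig',rel(f.x,cor)*1e3)
for nm,(lo,hi),b in(('block',(.055,.068),(295,360,80,125)),('housing',(.060,.072),(380,470,135,215)),('vee',(.072,.084),(300,375,130,220))):
    k=(z>lo)&(z<hi)&(u>b[0])&(u<b[1])&(v>b[2])&(v<b[3]);r=rel(f.x,c[k][:,:2])*1e3
    print(nm,k.sum(),np.percentile(r,[2,98],axis=0).round(1).tolist(),np.median(z[k]))
    if nm!='vee':
        (cx,cy),(w,h),a=cv2.minAreaRect(atz(m,np.argwhere(k)[:,::-1],.062 if nm=='block' else .066)[:,:2].astype(np.float32)*1000);print(rel(f.x,np.array([cx,cy])/1000)*1e3,w,h,a)
# blue stripe on the hanging foot, in tool frame
p=m['p'].astype(int);b=(p[...,0]>p[...,2]+35)&(u>230)&(u<285)&(v>160)&(v<270)&(z>.05)
s=arm.observe();t=s['tool_pos'];yaw=s['ee_rot'][2];B=c[b]
r=rel([t[0],t[1],yaw],B[:,:2])
tip=B[:,2]>.19
for lo in(.09,.12,.15,.18,.2):
    k=(B[:,2]>=lo)&(B[:,2]<lo+.03); 
    if k.sum(): print(lo,k.sum(),r[k].mean(0).round(4))
```

```text
[79 79 79 79 79 79 79 79 79 79 79 79 79 79 79 91 90 88 88 88 89 89 89 89
 89 89 89 89 89 80 80 80 80 80 80 80 80 80 80 80 80 80 80 80 80 80 80 80] [219 219 219 220 220 219 222 220 219 220 220 220 221 219 227 210 210 210
 211 211 212 213 214 215 215]
base edges [ 0.52560348  0.23530933 -0.15860083] 0.0009699960117202089
corners in jig [[-96.97568667  87.98759849]
 [122.37079168  90.33144462]]
block 1553 [[-20.2, 53.1], [21.8, 78.5]] 0.06145834560191549
[ 0.44661046 63.66553913] 29.574520111083984 44.13963317871094 81.5139389038086
housing 3514 [[69.5, -25.6], [121.0, 28.0]] 0.06474181032356968
[87.7499699   1.77587888] 54.839073181152344 67.02266693115234 81.37610626220703
vee 1821 [[-1.6, -27.1], [33.4, 28.1]] 0.07752799936517196
0.09 1 [ 0.0229 -0.0022]
0.12 62 [ 0.0228 -0.0008]
0.15 97 [0.0229 0.0001]
0.18 174 [0.0229 0.0011]
0.2 413 [0.0188 0.0018]
```

```bash
cat >> h.py <<'E'
def rel(x,A):
    d=A-np.array(x[:2]);cs,sn=np.cos(x[2]),np.sin(x[2]);return d@np.array([[cs,-sn],[sn,cs]])
def footcyl(save,s):
    "axis of the held foot and mark direction, tool-aligned frame (x=tool x, y=-tool y)"
    m=load(save);c=cloud(m);p=m['p'].astype(int);z=c[...,2];t=s['tool_pos']
    r=rel([t[0],t[1],s['ee_rot'][2]],c.reshape(-1,3)[:,:2]).reshape(384,512,2)
    H=np.hypot(r[...,0],r[...,1]);red=p[...,2];
    k=(H<.032)&(z<t[2]-.03)&(z>t[2]-.1)
    A=np.c_[r[k],z[k]-t[2]+.066]
    f=least_squares(lambda x:np.hypot(A[:,0]-x[0]-x[2]*A[:,2],A[:,1]-x[1]-x[3]*A[:,2])-.025,[0,0,0,0],loss='soft_l1',f_scale=.001)
    b=k&(p[...,0]>p[...,2]+35);B=np.c_[r[b],z[b]-t[2]+.066]
    ax=f.x[:2]+B[:,2:]*f.x[2:]
    d=B[:,:2]-ax;ang=np.arctan2(d[:,1],d[:,0])
    print('foot axis (35mm up) mm',f.x[:2]*1e3,'slope',f.x[2:],'n',k.sum(),'rms',np.sqrt(np.mean(f.fun**2)),'mark angle',np.median(ang),ang.std(),len(ang))
E
python3 - <<'E'
from h import *
m=load('w3')
U=np.r_[240:294:6,362:430:6];V=np.where(U<300,79.,80.);V2=np.arange(90,146,4.);U2=np.full(len(V2),220.)
P=atz(m,np.c_[U,V],.012)[:,:2];Q=atz(m,np.c_[U2,V2],.012)[:,:2]
f=least_squares(lambda x:np.r_[rel(x,P)[:,1]-.090,rel(x,Q)[:,0]+.1],[.527,.236,-.15]);x=f.x;print(x,abs(f.fun).max())
f=least_squares(lambda x:np.r_[rel(x,P)[:,1].mean()-.090,rel(x,Q)[:,0].mean()+.1,(x[2]+.15)],[.527,.236,-.15]);print('yaw -.15',f.x)
x=f.x
print('jig->tool now',rel(x,arm.observe()['tool_pos'][None,:2])*1e3)
c=cloud(m);z=c[...,2];v,u=np.mgrid[0:384,0:512]
for nm,(lo,hi),b in(('block',(.055,.068),(295,360,80,125)),('housing',(.060,.072),(380,470,135,215)),('vee',(.072,.084),(300,375,130,220))):
    k=(z>lo)&(z<hi)&(u>b[0])&(u<b[1])&(v>b[2])&(v<b[3]);r=rel(x,c[k][:,:2])*1e3
    print(nm,np.percentile(r,[2,98],axis=0).round(1).tolist())
footcyl('w3',arm.observe())
E
```

```text
[ 0.52720476  0.23550115 -0.15538073] 0.0005825739647679906
yaw -.15 [ 0.52747353  0.23534992 -0.15      ]
jig->tool now [[-61.12372689  -1.58862742]]
block [[-21.5, 52.7], [20.5, 78.2]]
housing [[67.6, -26.8], [119.1, 26.8]]
vee [[-3.3, -27.5], [31.6, 27.8]]
foot axis (35mm up) mm [-2.50247259 -0.80663035] slope [-0.00047486  0.0320707 ] n 1350 rms 0.00025913992246494533 mark angle 0.008850652352457097 0.05809660921803053 168
```

>>> step_arm:
  plan:
    - [[0.2, 0, 2, 0.01], [0, 0, 3, 0], [0, 0, 2.5, 0], [0, 0, 1.3, 0], [0, 0, 0.7, 0], [0, 0, 0, 0], [0, 0, 0, 0], [0, 0, 0, 0]]

```text
t: 8.75
tool_pos: [0.4677, 0.2453, 0.1176]
ee_rot: [3.14, -0.001, 1.408]
ft_force: [0.0, 0.7, -1.0]
width: 0.0495
gripper_force: 39.6
```

>>> step_arm:
  plan:
    - [[0, 0, 0.1, 0], [0, 0, 0, 0], [0, 0, 0, 0]]

```text
t: 9.05
tool_pos: [0.4672, 0.245, 0.1157]
ee_rot: [3.141, 0.0, 1.408]
ft_force: [-0.2, -0.5, -1.2]
width: 0.0494
gripper_force: 39.6
```

>>> step_arm:
  plan:
    - [[0, 0, 0.1, 0], [0, 0, 0, 0], [0, 0, 0, 0]]

```text
t: 9.35
tool_pos: [0.4671, 0.2449, 0.1145]
ee_rot: [-3.142, 0.0, 1.408]
ft_force: [0.1, -0.4, -1.6]
width: 0.0493
gripper_force: 39.6
```

>>> step_arm:
  plan:
    - [[0, 0, 0.1, 0], [0, 0, 0, 0], [0, 0, 0, 0]]

```text
t: 9.65
tool_pos: [0.4672, 0.245, 0.1136]
ee_rot: [3.141, -0.0, 1.408]
ft_force: [0.4, -0.0, -0.7]
width: 0.0494
gripper_force: 39.7
```

>>> step_arm:
  plan:
    - [[0, 0, 0.05, 0], [0, 0, 0, 0], [0, 0, 0, 0]]

```text
t: 9.95
tool_pos: [0.4673, 0.2452, 0.1134]
ee_rot: [3.141, -0.0, 1.408]
ft_force: [-1.5, -0.4, 5.6]
width: 0.0489
gripper_force: 39.7
```

>>> step_arm:
  plan:
    - [[0, 0, 0.05, 0], [0, 0, 0, 0], [0, 0, 0, 0]]

```text
t: 10.25
tool_pos: [0.4675, 0.2454, 0.1134]
ee_rot: [3.141, -0.001, 1.408]
ft_force: [-1.1, -0.7, 8.6]
width: 0.049
gripper_force: 39.9
```

>>> step_arm:
  plan:
    - [[0, 0, -0.08, 0], [0, 0, 0, 0], [0, 0.5, 0, 0], [0, 1, 0, 0], [0, 1, 0, 0], [0, 1, 0, 0], [0, 0.4, 0, 0], [0, 0, 0, 0], [0, 0, 0, 0]]

```text
t: 11.15
tool_pos: [0.5058, 0.2388, 0.1134]
ee_rot: [-3.141, -0.0, 1.408]
ft_force: [-2.1, -0.2, 5.4]
width: 0.0495
gripper_force: 40.0
```

Run:
```python
from h import *
s=arm.observe();grab('wrist','w4');footcyl('w4',s);print(rel([.527,.2354,-.151],s['tool_pos'][None,:2])*1e3,s['ft_force'],s['ft_torque'])
```

```text
foot axis (35mm up) mm [-2.36234872 -1.05157969] slope [0.00540524 0.00408703] n 1537 rms 0.00252908103569205 mark angle 0.03322610083869846 0.05999583603679145 161
[[-21.52426833   0.20902633]] [-2.11299305 -0.1855954   5.43053901] [ 0.10707451  0.46442422 -0.04010985]
```

View pics/w4.png

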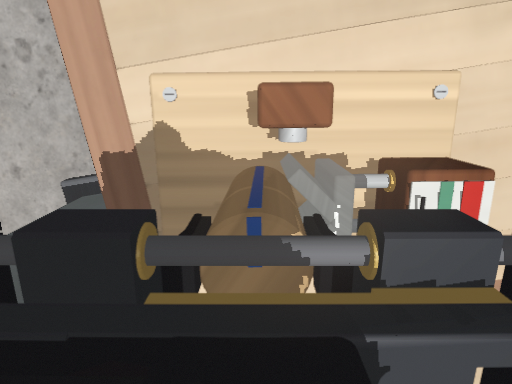

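The foot is close to the vee with its mark facing the bush at (293,135). The pointer is at (422,202), left of the green field, so the vee is still unpressed. Next I'll ease the down force and push on.

>>> step_arm:
  plan:
    - [[0, 0, -0.04, 0], [0, 0, 0, 0], [0, 0.3, 0, 0], [0, 0.3, 0, 0], [0, 0.3, 0, 0], [0, 0.3, 0, 0], [0, 0, 0, 0], [0, 0, 0, 0]]

```text
t: 12.0
tool_pos: [0.5173, 0.2368, 0.1135]
ee_rot: [-3.141, 0.0, 1.408]
ft_force: [-3.2, 2.2, -0.4]
width: 0.0493
gripper_force: 39.9
```

>>> step_arm:
  plan:
    - [[0, 0.2, 0, 0], [0, 0.2, 0, 0], [0, 0.1, 0, 0], [0, 0, 0, 0], [0, 0, 0, 0]]

```text
t: 12.5
tool_pos: [0.5217, 0.2361, 0.1135]
ee_rot: [-3.141, 0.0, 1.408]
ft_force: [-4.7, 1.9, 0.3]
width: 0.0494
gripper_force: 39.9
```

Run:
```python
from h import *
s=arm.observe();grab('wrist','w5');footcyl('w5',s);print(rel([.527,.2354,-.151],s['tool_pos'][None,:2])*1e3,s['ft_force'],s['ft_torque'])
```

```text
foot axis (35mm up) mm [-1.65865954 -1.98991535] slope [ 0.01912091 -0.04851269] n 1760 rms 0.0025127781014569603 mark angle 0.09663545943170863 0.0807885048150444 169
[[-5.31312753 -0.05162041]] [-4.74675142  1.86819959  0.3113708 ] [ 0.65630461  1.52335262 -0.04370451]
```

View pics/w5.png

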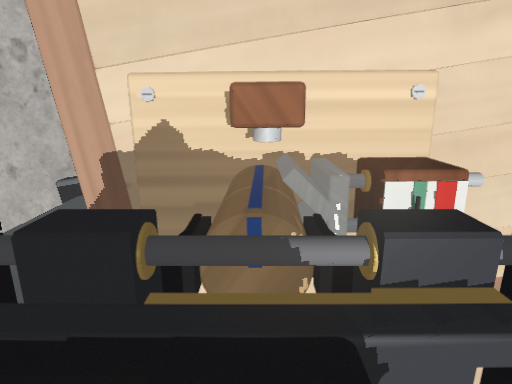

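The pointer is entering the green field at about (417,202), with a push of roughly 5 N. About 5 mm more should put it mid-green, with a slight +y correction for the side force.

>>> step_arm:
  plan:
    - [[0.05, 0.2, 0, 0], [0.05, 0.2, 0, 0], [0, 0.1, 0, 0], [0, 0, 0, 0], [0, 0, 0, 0], [0, 0, 0, 0]]

```text
t: 13.15
tool_pos: [0.5264, 0.2366, 0.1135]
ee_rot: [-3.14, 0.0, 1.409]
ft_force: [-5.8, 2.4, 0.9]
width: 0.0496
gripper_force: 39.9
```

Run:
```python
from h import *
s=arm.observe();grab('wrist','w6');grab('scene','s6');grab('side','d6');print(rel([.527,.2354,-.151],s['tool_pos'][None,:2])*1e3,s['ft_force'],s['ft_torque'])
m=load('w6');c=cloud(m);z=c[...,2];p=m['p'].astype(int);t=s['tool_pos'];r=rel([t[0],t[1],s['ee_rot'][2]],c.reshape(-1,3)[:,:2]).reshape(384,512,2)
k=(abs(r[...,1])<.027)&(r[...,0]<.028)&(r[...,0]>.008)&(z<.085)&(z>.02)&(p[...,2]>p[...,0]+12)
A=np.c_[r[k],z[k]-.047];
f=least_squares(lambda x:np.hypot(A[:,0]-x[0]-x[2]*A[:,2],A[:,1]-x[1]-x[3]*A[:,2])-.025,[0,0,0,0],loss='soft_l1',f_scale=.0005);print(f.x,k.sum(),np.median(abs(f.fun)))
b=(p[...,0]>p[...,2]+35)&(z<.085)&(z>.02)&(abs(r[...,1])<.02)
d=r[b]-f.x[:2]-(z[b]-.047)[:,None]*f.x[2:];print('mark',np.median(np.arctan2(d[:,1],d[:,0])),b.sum(),'stripe slope',np.polyfit(z[b]-.047,r[b][:,1],1))
W=cv2.resize(m['p'][150:230,200:480],None,fx=2.85,fy=2.85,interpolation=cv2.INTER_CUBIC)
S=cv2.resize(load('s6')['p'][170:300,165:315],None,fx=2.6,fy=2.6,interpolation=cv2.INTER_CUBIC)
D=cv2.resize(load('d6')['p'][110:210,170:320],None,fx=2.6,fy=2.6,interpolation=cv2.INTER_CUBIC)
C=np.zeros((590,800,3),np.uint8);C[:W.shape[0],:W.shape[1]]=W[:,:800];C[240:240+S.shape[0],:S.shape[1]]=S;C[240:240+D.shape[0],400:400+D.shape[1]]=D
cv2.imwrite('pics/c6.png',C)
```

```text
[[-0.73241424  1.08754436]] [-5.79135693  2.39746287  0.93620351] [ 0.85215065  1.94689594 -0.08363349]
[-0.00203227 -0.00048199 -0.00973392  0.02370399] 1026 9.325719944488706e-05
mark 0.010109894803504021 176 stripe slope [ 0.02896428 -0.00027524]
```

View pics/c6.png

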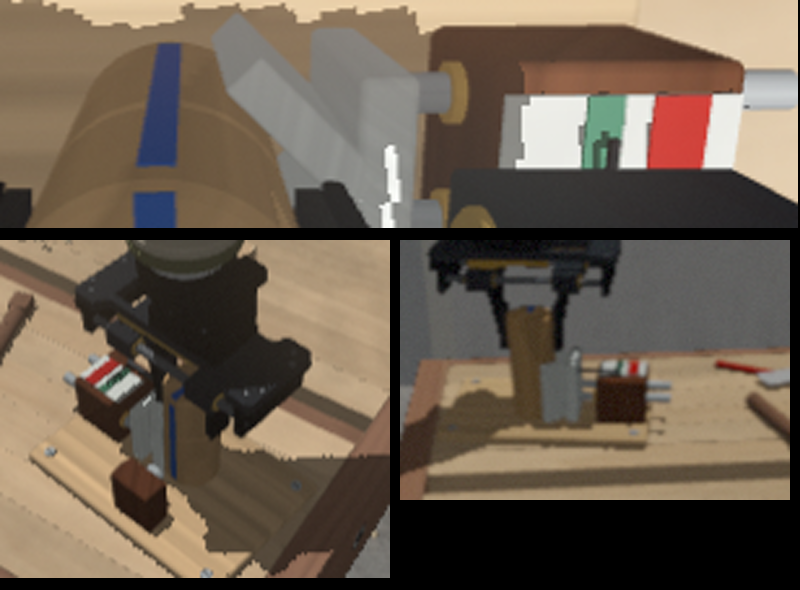

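The pointer is inside the green field with the red well clear, and the mark faces the bush to within about 0.01 rad. I'll do one tilt check against the original standing foot.

Run:
```python
from h import *
def cyl(n,cx,cy,z0,zlo,zhi):
    m=load(n);c=cloud(m).reshape(-1,3);p=m['p'].reshape(-1,3).astype(int)
    k=(np.hypot(c[:,0]-cx,c[:,1]-cy)<.034)&(c[:,2]>z0+zlo)&(c[:,2]<z0+zhi)&(p[:,2]>p[:,0]+15)
    A=np.c_[c[k][:,:2]-[cx,cy],c[k][:,2]-z0-.035]
    f=least_squares(lambda x:np.hypot(A[:,0]-x[0]-x[2]*A[:,2],A[:,1]-x[1]-x[3]*A[:,2])-.025,[0,0,0,0],loss='soft_l1',f_scale=.001)
    print(n,k.sum(),f.x[:2]+[cx,cy],'slope',f.x[2:],np.median(abs(f.fun)))
for n in('side0','scene0'):cyl(n,.576,-.125,0,.01,.1)
for n in('d6','s6'):cyl(n,.5264,.2356,.012,.01,.08)
s=arm.observe();print(s['t'],s['ee_rot'],s['ft_force'],s['joint_vel'].round(4))
```

```text
side0 921 [ 0.57799108 -0.12383775] slope [-0.0013492  -0.00092185] 0.0005717459428847271
scene0 380 [ 0.57494812 -0.12227576] slope [ 0.00351615 -0.00772174] 0.0008172465038953323
d6 291 [0.52854076 0.23538599] slope [-0.04793722  0.01249667] 0.0010415043169203567
s6 324 [0.52675974 0.23580521] slope [-0.02663323 -0.01194937] 0.000488912414238719
13.3 [-3.13988575e+00  5.72598966e-05  1.40860565e+00] [-6.30633735  3.42304493  0.64644502] [-0.0011  0.001   0.0006  0.0006  0.0012  0.0007 -0.0017]
```

The foot leans about 1.5–2.5° back in the fingers. Pressing gently down on the base should level it.

>>> step_arm:
  plan:
    - [[0, 0, 0.05, 0], [0, 0, 0.05, 0], [0, 0, 0, 0], [0, 0, 0, 0], [0, 0, 0, 0]]

```text
t: 13.8
tool_pos: [0.5267, 0.2369, 0.1133]
ee_rot: [-3.141, -0.0, 1.409]
ft_force: [-7.9, 2.3, 7.3]
width: 0.0495
gripper_force: 40.0
```

```bash
cat > chk.py <<'E'
from h import *
import sys
g=sys.argv[1]
s=arm.observe();grab('wrist','w'+g);grab('scene','s'+g);grab('side','d'+g);print('jig',rel([.527,.2354,-.151],s['tool_pos'][None,:2])*1e3,s['tool_pos'][2],s['ft_force'],s['ft_torque'],s['width'])
m=load('w'+g);c=cloud(m);z=c[...,2];p=m['p'].astype(int);t=s['tool_pos'];r=rel([t[0],t[1],s['ee_rot'][2]],c.reshape(-1,3)[:,:2]).reshape(384,512,2)
k=(abs(r[...,1])<.027)&(r[...,0]<.028)&(r[...,0]>.008)&(z<.085)&(z>.02)&(p[...,2]>p[...,0]+12)
A=np.c_[r[k],z[k]-.047]
f=least_squares(lambda x:np.hypot(A[:,0]-x[0]-x[2]*A[:,2],A[:,1]-x[1]-x[3]*A[:,2])-.025,[0,0,0,0],loss='soft_l1',f_scale=.0005)
b=(p[...,0]>p[...,2]+35)&(z<.085)&(z>.02)&(abs(r[...,1])<.02)
d=r[b]-f.x[:2]-(z[b]-.047)[:,None]*f.x[2:];print('w',f.x,'mark',np.median(np.arctan2(d[:,1],d[:,0])),'stripe slope',np.polyfit(z[b]-.047,r[b][:,1],1))
for n in('d','s'):
    m=load(n+g);c=cloud(m).reshape(-1,3);p=m['p'].reshape(-1,3).astype(int);q=c[:,:2]-t[:2]
    k=(np.hypot(q[:,0],q[:,1])<.034)&(c[:,2]>.022)&(c[:,2]<.092)&(p[:,2]>p[:,0]+15)
    A=np.c_[q[k],c[k][:,2]-.047]
    f=least_squares(lambda x:np.hypot(A[:,0]-x[0]-x[2]*A[:,2],A[:,1]-x[1]-x[3]*A[:,2])-.025,[0,0,0,0],loss='soft_l1',f_scale=.001)
    print(n,k.sum(),f.x)
m=load('w'+g);cv2.imwrite('pics/c'+g+'.png',cv2.resize(m['p'][160:220,350:490],None,fx=5,fy=5,interpolation=cv2.INTER_CUBIC))
E
python3 chk.py 7
```

```text
jig [[-0.54503334  1.4223062 ]] 0.11325603308071806 [-7.85629513  2.27013613  7.29033128] [ 0.62726394  2.4582835  -0.0171301 ] 0.0494821867970037
w [-0.00220552 -0.00038004 -0.00631869  0.02191087] mark 0.011290051352191759 stripe slope [ 0.02494491 -0.00010364]
d 288 [ 0.00123473 -0.00071857 -0.01338356 -0.00022189]
s 322 [ 0.00020133 -0.00107342 -0.02599385 -0.00861232]
```

>>> step_arm:
  plan:
    - [[0, 0, -0.03, 0], [0, 0, 0, 0], [0, 0, 0, 0], [0, 0, 0, 0], [0, 0, 0, 0], [0, 0, 0, 0], [0, 0, 0, 0], [0, 0, 0, 0], [0, 0, 0, 0], [0, 0, 0, 0], [0, 0, 0, 0], [0, 0, 0, 0]]

```text
t: 15.15
tool_pos: [0.5266, 0.2368, 0.1133]
ee_rot: [-3.14, -0.0, 1.409]
ft_force: [-7.8, 2.1, 5.6]
width: 0.0494
gripper_force: 40.0
```

```bash
python3 chk.py 8
python3 - <<'E'
from h import *
m=load('w8');p=m['p'].astype(int);B,G,R=p[...,0],p[...,1],p[...,2];u,v=np.meshgrid(range(512),range(384));w=(u>370)&(u<480)&(v>180)&(v<209)
for n,k in(('green',w&(G>R+25)&(G>90)),('red',w&(R>G+80)&(R>150)),('dark',w&(R<60)&(G<70)&(u>390)&(v<206))):
    q=np.argwhere(k);print(n,len(q),[(int(r),int(q[q[:,0]==r,1].min()),int(q[q[:,0]==r,1].max())) for r in range(184,209,3) if (q[:,0]==r).any()])
E
```

```text
jig [[-0.59018299  1.35175344]] 0.11330057403513372 [-7.8126927   2.09326462  5.56464114] [ 0.70825094  2.26200073 -0.01099032] 0.04936234063701949
w [-0.00218488 -0.00039103 -0.00720381  0.02184376] mark 0.013835991185774452 stripe slope [ 0.02598449 -0.00012412]
d 288 [ 0.00139026 -0.00079584 -0.02115844  0.00587428]
s 317 [ 0.00028303 -0.00110804 -0.01725654 -0.00575971]
green 239 [(184, 407, 418), (187, 406, 418), (190, 406, 418), (193, 405, 418), (196, 405, 417), (199, 405, 410), (202, 404, 406), (205, 404, 411), (208, 404, 411)]
red 489 [(184, 430, 449), (187, 429, 448), (190, 429, 448), (193, 429, 447), (196, 428, 447), (199, 428, 446), (202, 428, 446), (205, 427, 446), (208, 427, 445)]
dark 10 [(199, 413, 415), (202, 413, 413), (205, 413, 413)]
```

The hold is steady. The pointer sits at column 413, inside the green field (404–417), and red starts at 427.

```bash
python3 -c "
from workcell import arm
print(arm.finish_job())"
```

```text
the job is handed in; nothing more can be done
None
```

I handed the job in at about 15 s of the 40 s: the foot is on the jig base, gripped at 40 N and held in the vee with the pointer in the green (never seen near the red), its blue mark facing the bush to about 1°, a lean of about 1–1.5° left in the grip, and nothing else on the bench was touched.

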